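# Feed a carrier puck down the chute to the escapement stop

### The job

Pick up the round-footed carrier puck, set it upright on the floor of the wide loading bay at the high end of the feed chute and let go of it. Then push it down the chute, under the lips and past the side catch, until it is pressed firmly home against the sprung nose of the stop, without shoving hard, as that trips the escapement. Back off and leave the puck resting against the nose; leave the square-footed puck and the jar where they stand.

Things in the scene. Friction and masses are not known exactly. Their poses are not given: they have to be found in the camera images.
- puck: Grey plastic carrier puck, loose on the table, about 0.14 kg: a round foot 46 mm across and 14 mm thick, and on it a round stem 26 mm across, 58 mm tall in all. Origin: centre of the underside; z up along the stem. Grasp it by the stem. Not to be confused with the square-footed puck.
- chute_floor (a point): Middle of the sloping floor of the aluminium feed chute (fixed, 300 mm long, 78 mm wide), 62 mm above the table. x points downhill along the floor, y to the left looking downhill, z square off the floor. The slope is 0.21 rad; the floor is slick but the puck does not slide down it by itself.
- bay (a point): On the chute floor, the middle of the open loading bay where the puck is set down: x = -115 mm in the frame of chute_floor, same axes. The bay runs from 29 mm uphill (end wall, 12 mm high) to 25 mm downhill of it and is 64 mm wide between walls 16.5 mm high; then the walls funnel in over 33 mm to a channel 49 mm wide that runs to the low end.
- lip_start (a point): On the chute floor where the lips over the channel begin: x = -55 mm of chute_floor, same axes. From here down the lips cover the puck's foot: underside 16.5 mm and top 19.5 mm over the floor, slot between them 33 mm wide for the stem. Nothing stands higher than the lips before the stop's nose, so fingertips can follow behind the stem above the lips.
- catch_ball (a point): Sprung steel ball low in the left wall of the channel, 7 mm over the floor at x = 0 of chute_floor, hidden under the lip (a small dark housing shows outside the wall). It drags on the passing foot with about 2 to 4 N: push on past it, until the puck meets the nose.
- stop: Escapement stop: grey block 30 by 34 mm, 58 mm high over the chute floor with a 10 mm black knob on top, bridging the low end of the chute. Origin on the chute floor under the block, x = 130 mm of chute_floor, same axes. A rod carries a steel nose plate (22 mm wide, 25 to 43 mm over the floor) uphill from it; the puck's stem comes against the nose. Push the puck only, not the stop.
- stop_top (a point): Top of the block, 57.5 mm over stop. The nose's reach was set by hand and is not measured: its face is 46 to 82 mm uphill of here, so the puck's centre first touches 35 to 71 mm downhill of chute_floor. Nose spring 3.5 N/mm, damper about 0.1 N per mm/s. Home = pressed on it with over 5 N for a moment (aim at 8 N); over 14 N trips the escapement and spoils the run.
- square_puck: Bystander: grey puck with a square foot 56 mm wide, 14 mm thick and a stem 34 mm across, 50 mm tall in all, loose. Origin: centre of the underside.
- jar: Bystander: small clear specimen jar with a white cap, 48 mm across, 58 mm tall, loose. Origin: centre of the underside.
Things that resemble listed ones, but are neither listed nor needed, are in the scene too. Leave any purple or turquoise look-alike of the puck alone.

How it is judged:
On the way, in this order (a step that is already met when the one before it is completed fails the run):
1. the puck stands on the floor of the loading bay, let go of (x of puck in the frame of chute_floor between -0.15 and -0.07 m and z of puck in the frame of chute_floor between -0.004 and 0.004 m and angle between the z axis of puck and the z axis of chute_floor, either way round below 0.08 rad and contact force between the fingers and puck below 0.1 N), for 0.2 s.
2. the puck, in the channel, is pressed on the nose of the stop with more than 5 N (contact force between puck and stop above 5 N and x of puck in the frame of chute_floor above 0.028 m and z of puck in the frame of chute_floor below 0.005 m), for 0.15 s.
At the end, for the whole second after the job is handed in: The puck rests in the chute's channel beyond the side catch, foot flat on the floor (within 4 mm and 0.08 rad), still touching the nose of the stop, at rest (under 10 mm/s) (contact force between puck and stop above 0.05 N and x of puck in the frame of chute_floor above 0.028 m and z of puck in the frame of chute_floor between -0.004 and 0.004 m and angle between the z axis of puck and the z axis of chute_floor, either way round below 0.08 rad and linear speed of puck below 0.01 m/s).
It fails at once if the stop is pushed with more than 14 N (the escapement trips) (contact force between puck and stop above 14 N).
It fails at once if the robot pushes on the stop itself (contact force between any of the fingers, the arm and stop above 2 N).
It fails at once if the square-footed puck or the jar is moved by more than 20 mm (distance of any of square_puck, jar from where it was at the start of the episode above 0.02 m).
It also fails if it takes over 67 s, if anything falls off the work surface, if the arm or the gripper's body presses on something with over 40 N, if the wrist force passes 120 N, or if a joint passes its speed limit or range.

### The arm

A 6-joint arm with a two-finger parallel gripper is mounted at the origin on the work surface. World frame = base frame: x ahead of the robot, y to its left, z up, the work surface at z = 0. Lengths are in m, angles in rad, forces in N, time in s.
With the tool pointing down it reaches from about 0.35 to 0.775 m from the base axis. Payload 7.3 kg.
Tool frame: the origin (TCP) lies at the very end of the fingers, on their centre line; the grasp point (between the pads) lies 19 mm behind it; z points along the fingers, y is the direction in which the jaws open and shut (so a half turn about z gives the same grasp; the last joint's range is limited). The gripper opens to 92 mm and grips with 3 to 60 N. Pads are 19 mm wide; open, the fingers measure 130 mm over their backs; the gripper's body (75 mm by 190 mm) begins 47 mm behind the grasp point.
Start: joints at [-1.46, 0.342, 1.524, -0, 1.275, -0.146], TCP at [0.133, -0.508, 0.191] pointing down, gripper open.
Joint ranges: [-2.53, 2.53], [-0.77, 2.02], [0.04, 2.7], [-1, 4.14], [0.28, 2.66], [-3.11, 3.11]. Speed limits (rad/s): [2.57, 2.57, 3.14, 3.14, 3.14, 3.14].

### API

Orientations are given as [roll, pitch, yaw] about the fixed x, y, z axes, in that order (R = Rz(yaw) Ry(pitch) Rx(roll)).
In Python, from cell import robot gives the robot as it stands.
- The arm moves only by the tool play_rows, never from a script. Its argument "series" is one flat list of numbers, 6 for each row, row after row: the shift along the tool's x, y, z in m, then the turn, a rotation vector about the tool's x, y, z in degrees. In form: [dx, dy, dz, wx, wy, wz, dx, dy, dz, wx, wy, wz, ...]. A call has 1 to 20 rows; each row is the pose to reach, as a shift and turn from the pose commanded when the call began, along the tool's axes at that moment; what a row does not reach only later rows make up. A row lasts 1/12 s, in which the tool goes at most 41.7 mm and 7.16 degrees, less where a joint would pass 70% of its speed; a pose out of reach is approached as far as the arm can. A call with a gripper value outside its range is refused whole. "jaw" is the closure, from 0 (fully open) to 1 (shut), set as the call begins (left out, the last holds). The fingers move at their own pace and stop on an object; "squeeze" is the grip in N (left out, the last holds). Time passes only in rows, so rows that repeat a pose let the fingers close. It gives the time, the measured TCP pose, the force and the opening at its end, in the units of the state.
- robot.observe(): the state, without advancing time (a new reading comes with each control period).
- robot.camera(name): name is "scene" or "side" or "wrist"; returns the picture (400x640x3 uint8, red, green, blue); there is no depth.
- robot.camera_params(name): a dict with "mtx" (3x3 intrinsics, pixels), "distortion" ([k1, k2, p1, p2, k3] as OpenCV has them; the pictures are not rectified), "rvec" (rotation vector, rad) and "tvec" (3), from world to camera coordinates, as OpenCV has them; the wrist camera has in their place "T_tool_cam" (4x4, takes a point from camera to tool coordinates, whose origin is the TCP and whose axes are the flange's). Camera axes: x right, y down, z forward; pixel columns grow to the right and rows downward; lengths in m; the calibration is good to about 2 mm. A picture is of the moment at which its call begins: read the wrist's pose just before it. camera_params takes no time and is no camera call.
- robot.job_done(): hands the job in, once; it reports no verdict.
The state is a dict: "time_s": time; "joint_pos": joint angles; "qd": joint speeds; "joint_torque": joint torques, N m; "tool_pos": TCP position; "orientation": TCP orientation; "contact_force": force on the tool from outside, world axes, zero at the start; "moment": the same for the moment, N m; "gripper_width": opening from 0.0 (shut) to 1.0 (fully open).
Only numpy, scipy, OpenCV 4.12 (cv2) and the standard library are available. Lean on these libraries where they do the work, as an engineer would, in place of code of your own. Each camera call takes 0.05 s, during which the arm holds its last target.

## Working session

There is one attempt and no reset: what is moved stays moved. The work goes in short steps, Python scripts to look and compute and a tool call to move; the robot and the scene stay as the last step left them, time stands still between calls to the robot, and variables do not carry over. Pictures are saved under pics/ and viewed, and the job is handed in when it is done.

Besides the shell and the picture viewer there is one more tool, called after ">>>" as name(argument=value, ...) on one line, values as JSON. play_rows: Moves the arm, as the interface text tells. Its arguments: {"type":"object","properties":{"series":{"type":"array"},"jaw":{"type":"number"},"squeeze":{"type":"number"}},"required":["series"]}

```bash
mkdir -p pics; ls; cat > h.py <<'E'
import numpy as np, cv2
from scipy.spatial.transform import Rotation as R
from cell import robot
def save(name,fn):
    im=robot.camera(name); cv2.imwrite('pics/'+fn,im[:,:,::-1]); return im
E
python3 - <<'E'
from h import *
print(robot.observe())
for n in ['scene','side','wrist']:
    save(n,n+'0.png'); print(n,robot.camera_params(n))
E
```

```text
pics
{'time_s': 0.0, 'joint_pos': array([-1.45999074e+00,  3.42735431e-01,  1.52502269e+00,  3.59505128e-05,
        1.27539219e+00, -1.45993721e-01]), 'qd': array([ 0.00070902,  0.00094186,  0.0002739 , -0.00056495, -0.00094198,
       -0.00039688]), 'joint_torque': array([-1.39109776e-03, -4.31244743e+01, -2.44221014e+01,  7.17408629e-02,
        5.59722050e-02, -1.22295064e-04]), 'tool_pos': array([ 0.13332773, -0.5073107 ,  0.19013643]), 'orientation': array([-3.14005657e+00, -2.60612060e-04,  2.56788615e-01]), 'contact_force': array([-0.11466203, -0.46866297, -0.28127076]), 'moment': array([-0.0325736 , -0.09819041,  0.01637175]), 'gripper_width': 0.9971959694156584}
scene {'mtx': array([[507.82087605,   0.        , 325.82547451],
       [  0.        , 507.82087605, 199.44620445],
       [  0.        ,   0.        ,   1.        ]]), 'distortion': array([-0.05752749,  0.        ,  0.        ,  0.        ,  0.        ]), 'rvec': array([ 0.83036289,  2.75038495, -0.76854338]), 'tvec': array([ 0.43125628, -0.24033113,  1.10464882])}
side {'mtx': array([[442.51680581,   0.        , 3
[... 227 characters left out ...]
27707, -2.34762767,  1.28407238]), 'tvec': array([0.40456071, 0.28290166, 0.5172703 ])}
wrist {'mtx': array([[317.63064137,   0.        , 316.9240608 ],
       [  0.        , 317.63064137, 199.51797339],
       [  0.        ,   0.        ,   1.        ]]), 'distortion': array([-0.04262581,  0.        ,  0.        ,  0.        ,  0.        ]), 'T_tool_cam': array([[-1.20764490e-03, -9.59552642e-01, -2.81526674e-01,
         7.53699136e-02],
       [ 9.99999264e-01, -1.19069600e-03, -2.31269474e-04,
         4.37439486e-04],
       [-1.13297449e-04, -2.81526746e-01,  9.59553374e-01,
        -1.93625999e-01],
       [ 0.00000000e+00,  0.00000000e+00,  0.00000000e+00,
         1.00000000e+00]])}
```

View pics/scene0.png

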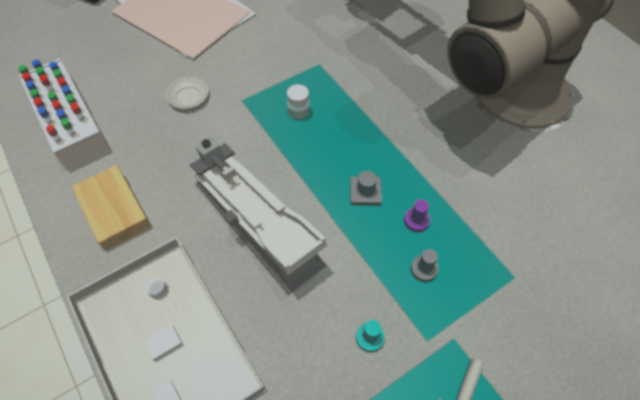

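View pics/side0.png

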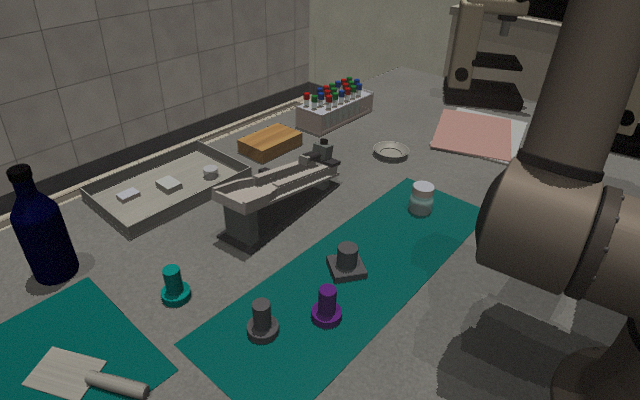

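View pics/wrist0.png

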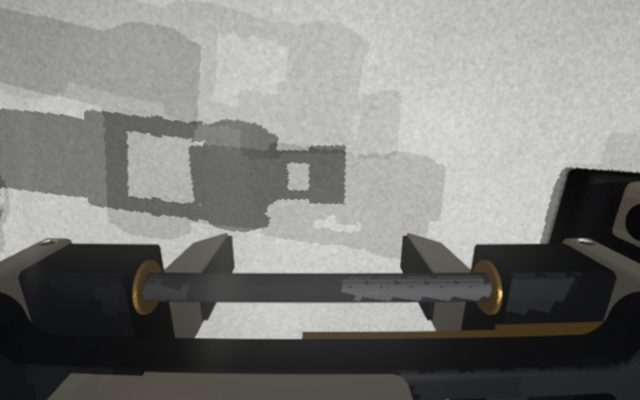

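Scene view: round puck at about (427,263), square puck (367,187), jar (298,100). The chute's bay is at about (300,245) and the stop knob at (206,145). Side view: puck (262,320), chute bay (235,195), stop (322,150). I'll zoom in to take exact pixels.

```bash
python3 - <<'E'
import cv2
a=cv2.imread('pics/scene0.png');b=cv2.imread('pics/side0.png')
cv2.imwrite('pics/c1.png',cv2.resize(a[130:290,185:335],None,fx=5,fy=5,interpolation=cv2.INTER_CUBIC)[:, :][:800,:750][:600*2].copy() if 0 else cv2.resize(a[130:285,185:335],None,fx=3.8,fy=3.8,interpolation=cv2.INTER_CUBIC))
cv2.imwrite('pics/c2.png',cv2.resize(b[130:250,205:350],None,fx=5,fy=5,interpolation=cv2.INTER_CUBIC))
cv2.imwrite('pics/c3.png',cv2.resize(a[235:295,395:455],None,fx=8,fy=8,interpolation=cv2.INTER_CUBIC))
cv2.imwrite('pics/c4.png',cv2.resize(b[285:350,230:295],None,fx=8,fy=8,interpolation=cv2.INTER_CUBIC))
E
```

```text
(no output)
```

View pics/c1.png

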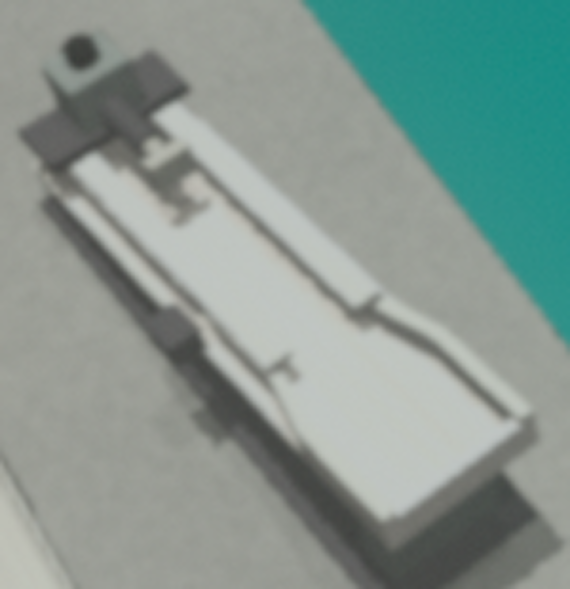

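View pics/c2.png

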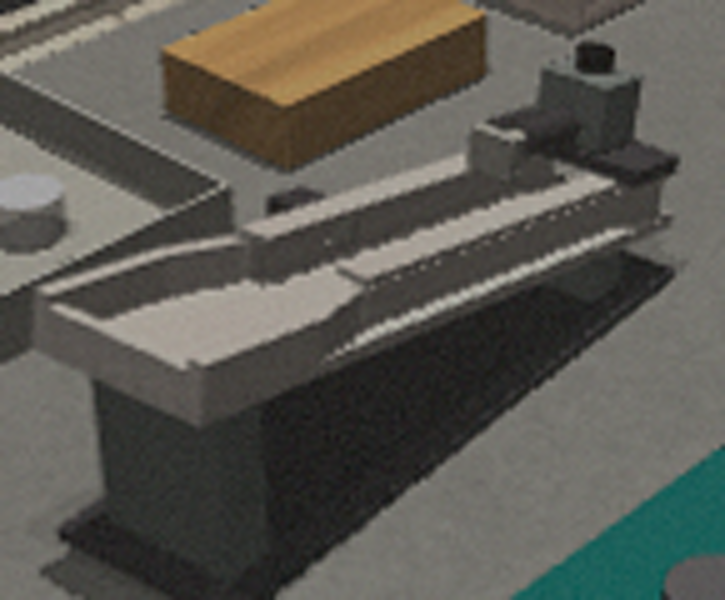

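View pics/c3.png

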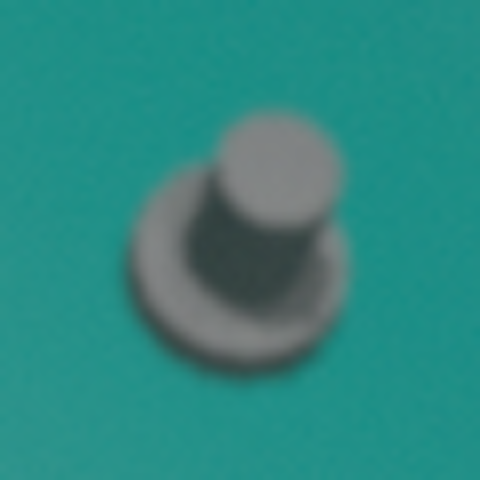

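View pics/c4.png

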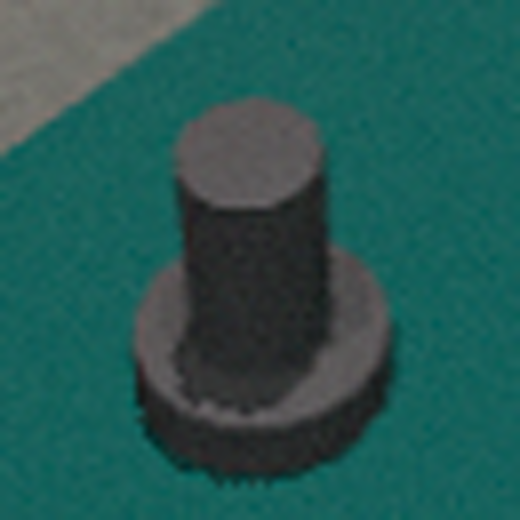

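Crops: stem top is at scene (430,256) and side (261,303.5). Foot top is at scene (425,268) and side (262,327). I'll triangulate these along with the chute landmarks.

```bash
cat >> h.py <<'E'
def cam(n,obs=None):
    p=robot.camera_params(n); K=np.array(p['mtx']);d=np.array(p['distortion'])
    if n!='wrist':
        Rm=cv2.Rodrigues(np.array(p['rvec']))[0]; t=np.array(p['tvec'])
        return K,d,Rm.T,-Rm.T@t
    Rt=R.from_euler('xyz',obs['orientation']).as_matrix(); T=np.array(p['T_tool_cam'])
    return K,d,Rt@T[:3,:3],Rt@T[:3,3]+obs['tool_pos']
def ray(c,uv):
    K,d,Rw,o=c
    q=cv2.undistortPoints(np.array([[uv]],float),K,d)[0,0]
    v=Rw@np.array([q[0],q[1],1.]); return o,v/np.linalg.norm(v)
def plane(c,uv,z):
    o,v=ray(c,uv); return o+v*(z-o[2])/v[2]
def tri(*cu):
    A=np.zeros((3,3));b=np.zeros(3);rs=[ray(c,u) for c,u in cu]
    for o,v in rs:
        P=np.eye(3)-np.outer(v,v);A+=P;b+=P@o
    x=np.linalg.solve(A,b); return x,[np.linalg.norm((np.eye(3)-np.outer(v,v))@(x-o)) for o,v in rs]
def proj(c,X):
    K,d,Rw,o=c
    return cv2.projectPoints(np.array([X],float),cv2.Rodrigues(Rw.T)[0],-Rw.T@o,K,d)[0][0,0]
E
python3 - <<'E'
from h import *
np.set_printoptions(precision=4,suppress=True)
S=cam('scene');D=cam('side')
f1=lambda x,y:(185+(x+.5)/3.8-.5,130+(y+.5)/3.8-.5)
f2=lambda x,y:(205+(x+.5)/5-.5,130+(y+.5)/5-.5)
f3=lambda x,y:(395+(x+.5)/8-.5,235+(y+.5)/8-.5)
f4=lambda x,y:(230+(x+.5)/8-.5,285+(y+.5)/8-.5)
print('cams',S[3],D[3])
for n,a,b in [('stemtop',f3(280,167),f4(251,152)),('foottop',f3(240,262),f4(262,338)),
 ('knob',f1(80,50),f2(595,48)),('cornerR',f1(533,412),f2(205,370)),('cornerL',f1(385,522),f2(38,292)),
 ('lipRin',f1(362,310),f2(340,268)),('lipRout',f1(385,297),f2(365,283)),('housing',f1(178,325),f2(295,192)),
 ('blockTopNear',f1(72,100),f2(545,70)),]:
    print(n,*tri((S,a),(D,b)))
for n,u in [('sq',(367,180)),('jar',(298,92))]: print(n,plane(S,u,.055))
E
```

```text
cams [0.8    0.4044 0.8127] [0.1287 0.4827 0.5116]
stemtop [0.4545 0.2084 0.0583] [np.float64(0.0006428090232382235), np.float64(0.0006428090232381987)]
foottop [0.4545 0.2088 0.011 ] [np.float64(0.0005020924887489237), np.float64(0.0005020924887489567)]
knob [ 0.6629 -0.1685  0.1012] [np.float64(0.0017123110952444493), np.float64(0.001712311095244428)]
cornerR [0.5943 0.1077 0.1081] [np.float64(0.0008431224755798206), np.float64(0.0008431224755798181)]
cornerL [0.6704 0.1161 0.109 ] [np.float64(0.0011327647131862213), np.float64(0.0011327647131862454)]
lipRin [0.6239 0.0195 0.0939] [np.float64(0.0016354632351966959), np.float64(0.001635463235196684)]
lipRout [0.6119 0.0187 0.0924] [np.float64(0.0015094557842931175), np.float64(0.0015094557842931099)]
housing [ 0.6923 -0.0235  0.0816] [np.float64(0.0004855160872998441), np.float64(0.000485516087299865)]
blockTopNear [ 0.6772 -0.1526  0.0915] [np.float64(0.002133155688293999), np.float64(0.002133155688293985)]
sq [0.4515 0.031  0.055 ]
jar [ 0.4417 -0.2171  0.055 ]
```

```bash
cat >> h.py <<'E'
np.set_printoptions(precision=4,suppress=True)
def mv(*targets):
    """targets: (pos, R matrix) -> rows from present pose"""
    o=robot.observe(); R0=R.from_euler('xyz',o['orientation']).as_matrix()
    for p,Rt in targets:
        print(np.round(R0.T@(np.array(p)-o['tool_pos']),4), np.round(R.from_matrix(R0.T@Rt).as_rotvec(degrees=True),2))
def down(yaw): return R.from_euler('xyz',[np.pi,0,yaw]).as_matrix()
YAW=-1.461; O=np.array([.647,-.029,.062])
def chute(yaw=YAW): return R.from_euler('xyz',[0,.21,yaw]).as_matrix()
def cp(x,y,z,O=O,yaw=YAW): return O+chute(yaw)@np.array([x,y,z])
# tool frame in chute: x uphill, z into the floor
def tooltilt(yaw=YAW): return chute(yaw)@np.diag([-1.,1,-1])
E
python3 - <<'E'
from h import *
S=cam('scene');print('purple',plane(S,(420,206),.058))
mv(([.45,-.30,.25],down(.97)),([.655,-.08,.26],down(1.68)))
print(tooltilt(), down(1.68))
E
```

```text
purple [0.4078 0.1268 0.058 ]
[ 0.359  -0.1203 -0.0595] [ -0.06  -0.03 -40.86]
[ 0.6131 -0.281  -0.0693] [ -0.05  -0.05 -81.54]
[[-0.1072  0.994  -0.0228]
 [ 0.9721  0.1096  0.2072]
 [ 0.2085 -0.     -0.978 ]] [[-0.109  0.994  0.   ]
 [ 0.994  0.109  0.   ]
 [ 0.     0.    -1.   ]]
```

>>> play_rows(series=[0.359,-0.12,-0.06,0,0,-41,0.359,-0.12,-0.06,0,0,-41,0.359,-0.12,-0.06,0,0,-41,0.359,-0.12,-0.06,0,0,-41,0.359,-0.12,-0.06,0,0,-41,0.359,-0.12,-0.06,0,0,-41,0.359,-0.12,-0.06,0,0,-41,0.359,-0.12,-0.06,0,0,-41,0.359,-0.12,-0.06,0,0,-41,0.613,-0.281,-0.07,0,0,-81.5,0.613,-0.281,-0.07,0,0,-81.5,0.613,-0.281,-0.07,0,0,-81.5,0.613,-0.281,-0.07,0,0,-81.5,0.613,-0.281,-0.07,0,0,-81.5,0.613,-0.281,-0.07,0,0,-81.5,0.613,-0.281,-0.07,0,0,-81.5,0.613,-0.281,-0.07,0,0,-81.5,0.613,-0.281,-0.07,0,0,-81.5,0.613,-0.281,-0.07,0,0,-81.5,0.613,-0.281,-0.07,0,0,-81.5], jaw=0)

```text
time_s: 1.82
tool_pos: [0.6543, -0.081, 0.2603]
orientation: [-3.14, 0.0, 1.679]
contact_force: [-1.0, 0.6, 0.1]
gripper_width: 1.0
```

```bash
python3 - <<'E'
from h import *
o=robot.observe(); import json; json.dump({k:np.array(o[k]).tolist() for k in('tool_pos','orientation')},open('w1.json','w'))
im=save('wrist','w1.png'); print(o['tool_pos'],o['orientation'],o['joint_pos'],o['contact_force'],o['time_s'])
cv2.imwrite('pics/w1b.png',cv2.resize(im[:,:,::-1],None,fx=1.25,fy=1.25,interpolation=cv2.INTER_CUBIC))
c=cam('wrist',o)
for n,X in [('knob',cp(.13,0,.0675)),('bay',cp(-.115,0,0)),('lipR',cp(-.055,-.0165,.0195)),('lipL',cp(-.055,.0165,.0195)),('cR',cp(-.15,-.039,.0165)),('cL',cp(-.15,.039,.0165))]: print(n,proj(c,X))
mv(([.4545,.2084,.13],down(1.68)))
E
```

```text
[ 0.6543 -0.081   0.2603] [-3.1404  0.0002  1.6788] [-0.239   0.5728  0.9651 -0.0006  1.6048 -0.3469] [-1.0336  0.5814  0.1   ] 1.8167
knob [316.6485 247.5834]
bay [315.9085  18.7309]
lipR [300.7473  81.1165]
lipL [331.4484  81.0099]
cR [274.8852 -22.3794]
cL [356.4529 -22.7552]
[ 0.3095 -0.1674  0.1307] [-0.04  0.02 -0.11]
```

View pics/w1b.png

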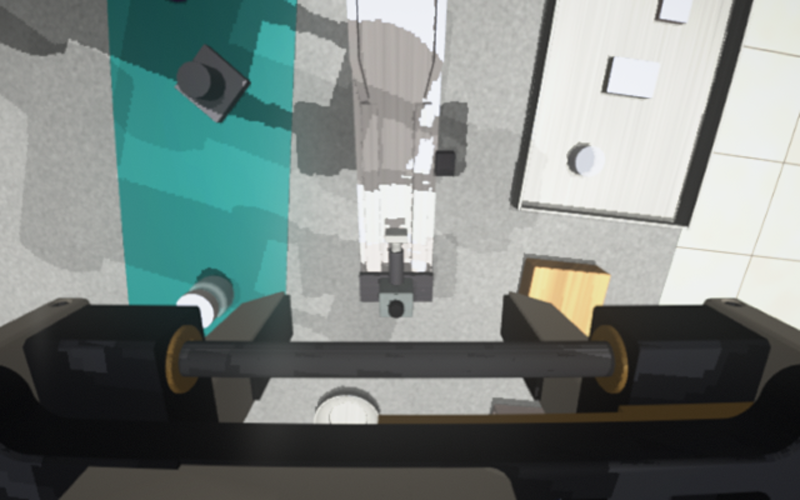

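Wrist view: knob at (317,247), predicted (316.6,247.6). Lip start is at row 81, predicted 81. So the chute frame holds to about 2 mm. The nose is near (317,190). Next I move to the puck, and zoom in on this picture for the nose.

```bash
python3 - <<'E'
import cv2
a=cv2.imread('pics/w1.png')
cv2.imwrite('pics/w1c.png',cv2.resize(a[60:260,265:385],None,fx=3,fy=3,interpolation=cv2.INTER_CUBIC))
E
```

>>> play_rows(series=[0.31,-0.167,0.1,0,0,0,0.31,-0.167,0.1,0,0,0,0.31,-0.167,0.1,0,0,0,0.31,-0.167,0.1,0,0,0,0.31,-0.167,0.1,0,0,0,0.31,-0.167,0.1,0,0,0,0.31,-0.167,0.1,0,0,0,0.31,-0.167,0.1,0,0,0,0.31,-0.167,0.1,0,0,0,0.31,-0.167,0.1,0,0,0,0.31,-0.167,0.1,0,0,0,0.31,-0.167,0.1,0,0,0])

```text
time_s: 2.87
tool_pos: [0.4561, 0.2087, 0.1615]
orientation: [3.14, 0.0, 1.678]
contact_force: [0.0, 0.2, 0.1]
gripper_width: 0.999
```

View pics/w1c.png

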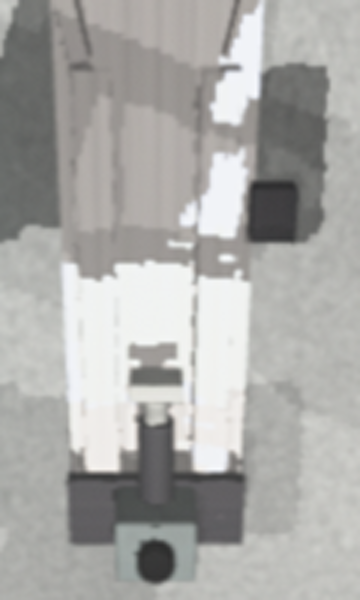

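```bash
python3 - <<'E'
from h import *
o=robot.observe()
im=save('wrist','w2.png'); print(o['tool_pos'],o['orientation'],o['time_s'])
c=cam('wrist',o)
print(proj(c,[.4545,.2084,.058]),proj(c,[.4545,.2084,.014]))
mv(([.4545,.2084,.02],down(1.68)))
E
```

```text
[0.4561 0.2087 0.1615] [3.1401 0.0004 1.6783] 2.8667
[315.8595 188.033 ] [315.9828 178.1655]
[ 0.0002 -0.0022  0.1415] [ 0.1   0.02 -0.15]
```

View pics/w2.png

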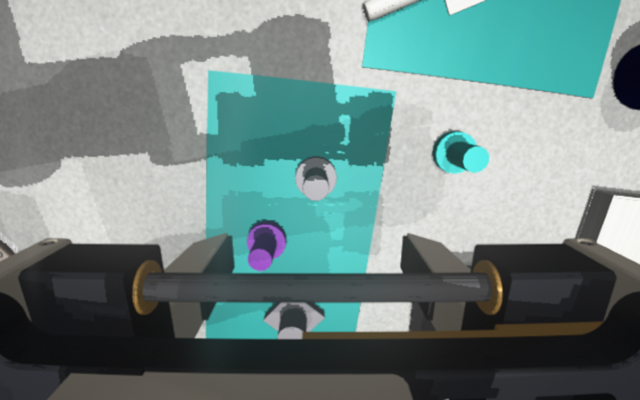

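The wrist view shows the puck's stem top at (316,189), predicted (316,188), which agrees. The purple puck is at (262,250), clear of the fingers. Descending and gripping.

>>> play_rows(series=[0,-0.002,0.04,0,0,0,0,-0.002,0.08,0,0,0,0,-0.002,0.11,0,0,0,0,-0.002,0.135,0,0,0,0,-0.002,0.135,0,0,0,0,-0.002,0.135,0,0,0], jaw=0)

```text
time_s: 3.42
tool_pos: [0.4538, 0.2083, 0.0255]
orientation: [-3.14, 0.001, 1.677]
contact_force: [-0.3, -0.3, 1.0]
gripper_width: 0.999
```

>>> play_rows(series=[0,0,0,0,0,0,0,0,0,0,0,0,0,0,0,0,0,0,0,0,0,0,0,0,0,0,0,0,0,0,0,0,0,0,0,0,0,0,0,0,0,0,0,0,0,0,0,0,0,0,0,0,0,0,0,0,0,0,0,0], jaw=1, squeeze=15)

```text
time_s: 4.25
tool_pos: [0.4533, 0.2096, 0.0257]
orientation: [-3.141, 0.0, 1.679]
contact_force: [0.4, -0.5, 0.2]
gripper_width: 0.321
```

```bash
python3 - <<'E'
from h import *
o=robot.observe(); print(o['tool_pos'],o['orientation'],o['time_s'],o['gripper_width']*92)
h=o['tool_pos'][2]; print('grasp h',h)
mv(([.4545,.2084,.2],down(1.68)),(cp(-.115,0,h+.08),tooltilt()),(cp(-.113,0,h+.03),tooltilt()))
# nose from w1
import json
ob={k:np.array(v) for k,v in json.load(open('w1.json')).items()}; c=cam('wrist',ob)
f=lambda x,y:(265+(x+.5)/3-.5,60+(y+.5)/3-.5)
C=chute()
for u in [f(157,370),f(157,386)]:   # face top edge, 43 mm over floor ; lower edge 25
    oo,v=ray(c,u)
    for hh in (.043,.025):
        n=C[:,2]; s=((O+n*hh-oo)@n)/(v@n); print(hh, C.T@(oo+v*s-O))
E
```

```text
[0.4533 0.2096 0.0257] [-3.1415  0.0001  1.6793] 4.25 29.54758831977405
grasp h 0.025740705525343237
[-0.0013  0.001  -0.1743] [-0.01  0.01 -0.04]
[-0.1677  0.1666 -0.1637] [ 0.   12.04 -0.07]
[-0.1593  0.1666 -0.1143] [ 0.   12.04 -0.07]
0.043 [0.0551 0.0006 0.043 ]
0.025 [0.0636 0.0006 0.025 ]
0.043 [0.062  0.0006 0.043 ]
0.025 [0.0709 0.0006 0.025 ]
```

The nose face comes out at x of about 63 mm from both its top and bottom edges, so the puck should touch at about 50 mm, inside the 35–71 range. I'll let the jaws finish closing and lift.

>>> play_rows(series=[0,0,0,0,0,0,0,0,0,0,0,0,0,0,0,0,0,0,0,0,-0.02,0,0,0,0,0,-0.06,0,0,0,0,0,-0.1,0,0,0,0,0,-0.14,0,0,0,0,0,-0.175,0,0,0,0,0,-0.175,0,0,0])

```text
time_s: 5.0
tool_pos: [0.4569, 0.2107, 0.2081]
orientation: [3.128, -0.002, 1.679]
contact_force: [0.8, -0.1, -0.8]
gripper_width: 0.007
```

```bash
python3 - <<'E'
from h import *
o=robot.observe(); print(o['tool_pos'],o['orientation'],o['time_s'],o['gripper_width']*92)
h=.0257
mv((cp(-.115,0,h+.06),tooltilt()),(cp(-.113,0,h+.02),tooltilt()))
save('side','s3.png')
E
```

```text
[0.4569 0.2107 0.2081] [ 3.1284 -0.0022  1.6794] 5.0 0.620750353952099
[-0.1643  0.1624  0.0401] [ 0.76 11.91  0.01]
[-0.1581  0.1618  0.0796] [ 0.76 11.91  0.01]
```

View pics/s3.png

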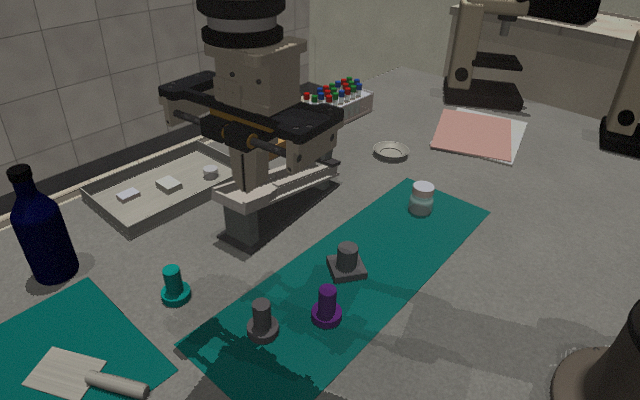

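The grip missed: jaws at 0.6 mm and the puck still standing at (262,320) in the side view. I'll check whether it moved before trying again.

```bash
python3 - <<'E'
from h import *
o=robot.observe()
im=save('wrist','w4.png'); sc=save('scene','sc4.png')
print(o['tool_pos'],o['orientation'],o['gripper_width'],o['contact_force'])
a=cv2.imread('pics/side0.png')[285:350,230:295];b=cv2.imread('pics/s3.png')[285:350,230:295]
cv2.imwrite('pics/c5.png',cv2.resize(np.hstack([a,b]),None,fx=6,fy=6,interpolation=cv2.INTER_CUBIC))
E
```

```text
[0.4555 0.2102 0.2046] [ 3.1333 -0.0013  1.6793] 0.006619193957802446 [-0.3671  0.3539 -0.8314]
```

View pics/w4.png

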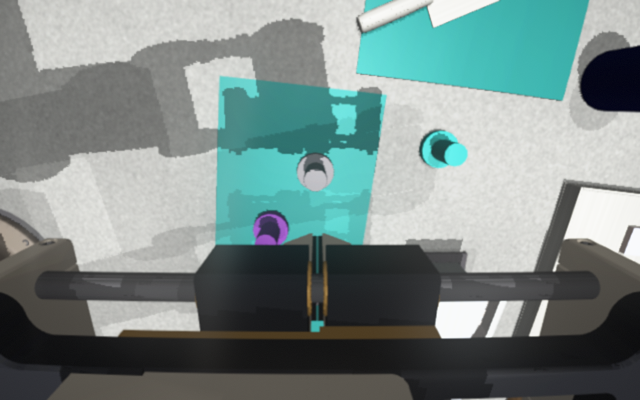

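View pics/c5.png

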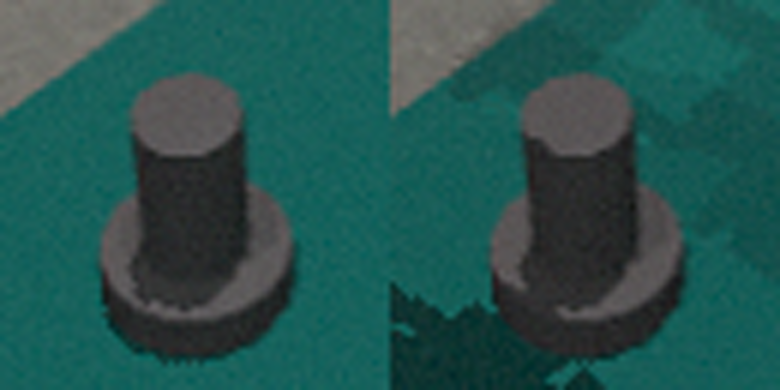

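>>> play_rows(series=[0,0,0.02,0,0,0,0,0,0.05,0,0,0,0,0,0.07,0,0,0,0,0,0.08,0,0,0,0,0,0.08,0,0,0,0,0,0.08,0,0,0,0,0,0.08,0,0,0,0,0,0.08,0,0,0], jaw=0.35)

```text
time_s: 5.82
tool_pos: [0.4538, 0.2097, 0.1213]
orientation: [3.14, -0.0, 1.679]
contact_force: [0.3, -0.7, 0.1]
gripper_width: 0.533
```

```bash
python3 - <<'E'
from h import *
o=robot.observe(); print(o['tool_pos'],o['orientation'],o['time_s'],o['gripper_width']*92)
mv(([.4545,.2086,.0245],down(1.68)))
E
```

```text
[0.4538 0.2097 0.1213] [ 3.1405 -0.0001  1.6792] 5.8167 49.00046732392731
[-0.0011  0.0005  0.0968] [ 0.06 -0.   -0.04]
```

>>> play_rows(series=[-0.001,0.0005,0.03,0,0,0,-0.001,0.0005,0.06,0,0,0,-0.001,0.0005,0.085,0,0,0,-0.001,0.0005,0.096,0,0,0,-0.001,0.0005,0.096,0,0,0,-0.001,0.0005,0.096,0,0,0])

```text
time_s: 6.32
tool_pos: [0.4543, 0.2087, 0.0252]
orientation: [3.141, 0.0, 1.679]
contact_force: [-0.2, 0.4, 0.1]
gripper_width: 0.65
```

>>> play_rows(series=[0,0,0,0,0,0,0,0,0,0,0,0,0,0,0,0,0,0,0,0,0,0,0,0,0,0,0,0,0,0,0,0,0,0,0,0,0,0,0,0,0,0,0,0,0,0,0,0], jaw=1, squeeze=25)

```text
time_s: 6.98
tool_pos: [0.4539, 0.2086, 0.0248]
orientation: [3.142, 0.0, 1.679]
contact_force: [-0.4, -0.5, -0.3]
gripper_width: 0.119
```

```bash
python3 - <<'E'
from h import *
o=robot.observe(); print(o['tool_pos'],o['orientation'],o['time_s'],o['gripper_width']*92)
save('side','s5.png')
b=cv2.imread('pics/s5.png')[215:355,180:340]
cv2.imwrite('pics/c6.png',cv2.resize(b,None,fx=4,fy=4,interpolation=cv2.INTER_CUBIC))
E
```

```text
[0.4539 0.2086 0.0248] [3.1416 0.0001 1.6792] 6.9833 10.949806484048631
```

View pics/c6.png

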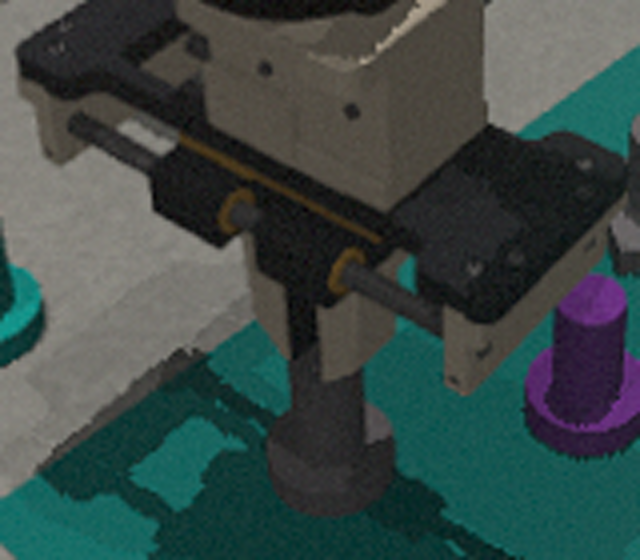

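```bash
python3 - <<'E'
from h import *
D=cam('side')
for z in (.0,.025,.058,.07): print(z,(proj(D,[.4539,.2086,z])-[180,215])*4)
# fingertip positions: near finger tip bottom-left corner etc, if at y=.2086 plane?
S=cam('scene')
save('scene','sc5.png')
b=cv2.imread('pics/sc5.png')[170:310,350:510]
cv2.imwrite('pics/c7.png',cv2.resize(b,None,fx=4,fy=4,interpolation=cv2.INTER_CUBIC))
for z in (.0,.025,.058,.07): print(z,(proj(S,[.4539,.2086,z])-[350,170])*4)
print(robot.observe()['gripper_width'])
E
```

```text
0.0 [331.3179 468.8546]
0.025 [327.7717 422.2344]
0.058 [322.8748 357.132 ]
0.07 [321.0304 332.3914]
0.0 [294.1873 397.2492]
0.025 [304.5669 373.4932]
0.058 [319.0733 340.2551]
0.07 [324.5915 327.5998]
0.03987541608930888
```

View pics/c7.png

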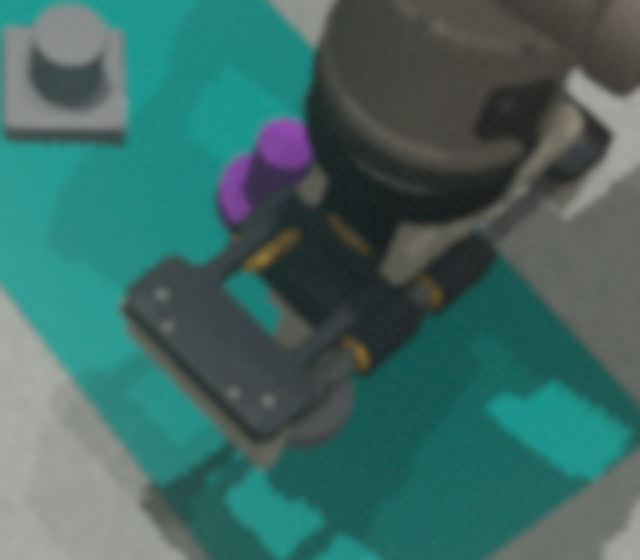

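```bash
python3 - <<'E'
from h import *
o=dict(tool_pos=np.zeros(3),orientation=np.zeros(3)); c=cam('wrist',o)
for y in (-.046,.046,0):
  for x in (-.0095,.0095):
    print(x,y,[proj(c,[x,y,z]).round(0) for z in (0,-.019,-.035)])
save('wrist','w6.png'); print(robot.observe()['gripper_width'],robot.observe()['tool_pos'])
E
```

```text
-0.0095 -0.046 [array([248., 240.]), array([242., 253.]), array([235., 266.])]
0.0095 -0.046 [array([246., 213.]), array([240., 224.]), array([233., 234.])]
-0.0095 0.046 [array([387., 240.]), array([394., 253.]), array([401., 266.])]
0.0095 0.046 [array([389., 213.]), array([396., 223.]), array([403., 234.])]
-0.0095 0 [array([318., 240.]), array([318., 253.]), array([318., 266.])]
0.0095 0 [array([318., 213.]), array([318., 224.]), array([318., 234.])]
0.01584233018779817 [0.4539 0.2086 0.0247]
```

View pics/w6.png

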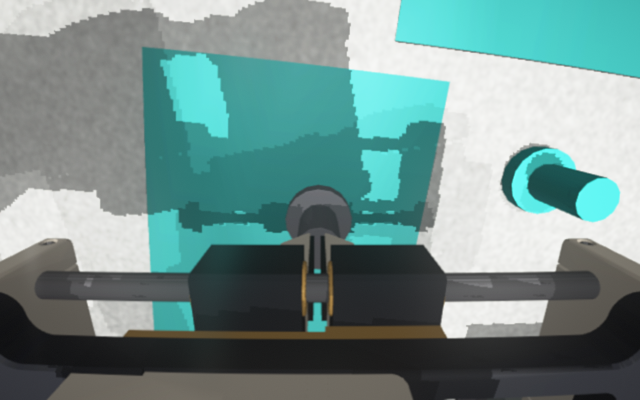

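The picture shows that the fingertips end well short of the reported TCP: they closed above the stem. I'll measure that offset from the wrist and side views.

```bash
python3 - <<'E'
import cv2,numpy as np
a=cv2.imread('pics/w6.png')[180:260,277:357]
b=cv2.imread('pics/s5.png')[265:325,235:295]
c=cv2.imread('pics/w1.png')[215:295,180:260]
cv2.imwrite('pics/c8.png',np.hstack([cv2.resize(x,(266,266),interpolation=cv2.INTER_CUBIC) if 0 else cv2.resize(x,(400,400),interpolation=cv2.INTER_CUBIC) for x in (a,b)]))
cv2.imwrite('pics/c9.png',cv2.resize(c,(480,480),interpolation=cv2.INTER_CUBIC))
E
```

```text
(no output)
```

View pics/c8.png

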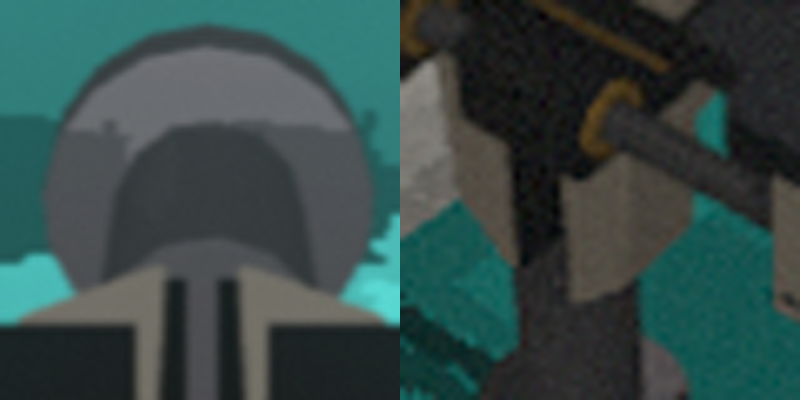

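View pics/c9.png

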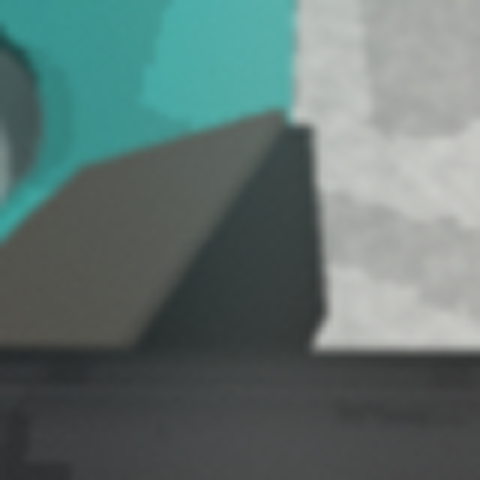

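```bash
python3 - <<'E'
from h import *
D=cam('side'); o,v=ray(D,(293.6,312.9))
for x in (.35,.36,.37): print(o+v*(x-o[0])/v[0])
# side view fingertip near pad: crop (570,300)->
o,v=ray(D,(235+(575-400)/6.667,265+300/6.667))
for x in (.43,.44,.45): print(o+v*(x-o[0])/v[0])
E
```

```text
[0.35   0.2523 0.155 ]
[0.36   0.2419 0.1389]
[0.37   0.2315 0.1228]
[0.43   0.2286 0.0807]
[0.44   0.2201 0.0664]
[0.45   0.2117 0.0521]
```

>>> play_rows(series=[0,0,0,0,0,0,0,0,0,0,0,0,0,0,0,0,0,0,0,0,0,0,0,0,0,0,0,0,0,0,0,0,0,0,0,0,0,0,0,0,0,0,0,0,0,0,0,0,0,0,0,0,0,0,0,0,0,0,0,0], jaw=0.35)

```text
time_s: 7.97
tool_pos: [0.4539, 0.2086, 0.0248]
orientation: [3.142, 0.0, 1.679]
contact_force: [0.2, -0.5, -0.2]
gripper_width: 0.642
```

The side view puts the tip at z of about 0.063, so the real tips sit about 37 mm behind the reported TCP. The wrist view says the same. Opening to 59 mm worked, so I'm descending 36 mm around the stem.

>>> play_rows(series=[0,0,0.01,0,0,0,0,0,0.02,0,0,0,0,0,0.03,0,0,0,0,0,0.036,0,0,0,0,0,0.036,0,0,0])

```text
time_s: 8.38
tool_pos: [0.4525, 0.2082, -0.0133]
orientation: [-3.138, 0.001, 1.679]
contact_force: [-0.8, -0.2, -0.2]
gripper_width: 0.65
```

>>> play_rows(series=[0,0,0,0,0,0,0,0,0,0,0,0,0,0,0,0,0,0,0,0,0,0,0,0,0,0,0,0,0,0,0,0,0,0,0,0,0,0,0,0,0,0,0,0,0,0,0,0,0,0,0,0,0,0], jaw=1, squeeze=20)

```text
time_s: 9.13
tool_pos: [0.4542, 0.2087, -0.0109]
orientation: [3.141, -0.0, 1.679]
contact_force: [-0.0, -0.5, 3.2]
gripper_width: 0.278
```

```bash
python3 - <<'E'
from h import *
o=robot.observe(); print(o['tool_pos'],o['orientation'],o['time_s'],o['gripper_width']*92,o['contact_force'])
save('side','s7.png')
b=cv2.imread('pics/s7.png')[215:355,180:340]
cv2.imwrite('pics/c10.png',cv2.resize(b,None,fx=4,fy=4,interpolation=cv2.INTER_CUBIC))
E
```

```text
[ 0.4542  0.2087 -0.0109] [ 3.1409 -0.      1.6792] 9.1333 25.56486003385397 [-0.0302 -0.4711  3.2246]
```

View pics/c10.png

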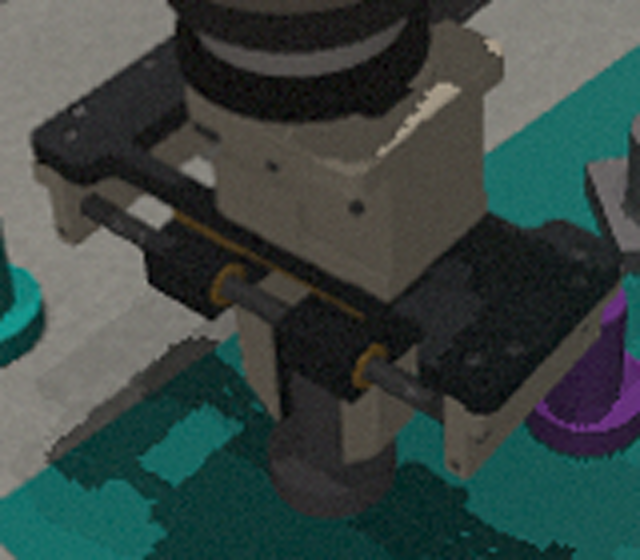

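Gripped at 25.6 mm, with the fingers around the stem. Lifting and carrying.

```bash
python3 - <<'E'
from h import *
mv(([.454,.209,.15],down(1.68)),(cp(-.113,0,-.011+.06),tooltilt()),(cp(-.113,0,-.011+.012),tooltilt()))
E
```

```text
[ 0.0004 -0.0001 -0.161 ] [ 0.04  0.   -0.04]
[-0.1568  0.1659 -0.1443] [ 0.05 12.03 -0.07]
[-0.1468  0.1658 -0.0974] [ 0.05 12.03 -0.07]
```

>>> play_rows(series=[0,0,-0.02,0,0,0,0,0,-0.05,0,0,0,0,0,-0.09,0,0,0,0,0,-0.13,0,0,0,0,0,-0.16,0,0,0,-0.02,0.02,-0.16,0,2,0,-0.045,0.045,-0.16,0,4,0,-0.07,0.07,-0.16,0,6,0,-0.095,0.095,-0.155,0,8,0,-0.12,0.12,-0.15,0,10,0,-0.14,0.145,-0.145,0,12,0,-0.157,0.166,-0.145,0,12,0,-0.157,0.166,-0.145,0,12,0,-0.157,0.166,-0.145,0,12,0,-0.157,0.166,-0.145,0,12,0,-0.157,0.166,-0.145,0,12,0])

```text
time_s: 10.52
tool_pos: [0.6349, 0.0716, 0.1338]
orientation: [-3.141, -0.21, 1.68]
contact_force: [0.3, -0.1, -0.5]
gripper_width: 0.282
```

```bash
python3 - <<'E'
from h import *
o=robot.observe(); print(o['tool_pos'],o['orientation'],o['time_s'],o['gripper_width']*92,o['contact_force'])
print('tcp in chute',chute().T@(o['tool_pos']-O))
a=save('side','s8.png');b=save('scene','sc8.png');
A=cv2.resize(a[110:260,170:320,::-1],(400,400),interpolation=cv2.INTER_CUBIC);B=cv2.resize(b[170:320,240:390,::-1],(400,400),interpolation=cv2.INTER_CUBIC)
cv2.imwrite('pics/c11.png',np.hstack([A,B]))
for n,k in (('side',(170,110)),('scene',(240,170))):
  print(n,[(proj(cam(n),X)-k)*400/150 for X in (cp(-.113,0,.06),cp(-.113,0,.118))])
mv((cp(-.113,0,-.011+.012),tooltilt()),(cp(-.113,0,-.011),tooltilt()))
E
```

```text
[0.6349 0.0716 0.1338] [-3.1406 -0.2097  1.6803] 10.5167 25.90441436530814 [ 0.2539 -0.1159 -0.528 ]
tcp in chute [-0.1141 -0.001   0.0491]
side [array([199.411 , 151.5956]), array([206.818 ,  62.8494])]
scene [array([126.0197, 135.4707]), array([106.3076,  68.3469])]
[-0.0011  0.0007  0.0485] [-0.    0.04  0.01]
[-0.0011  0.0007  0.0605] [-0.    0.04  0.01]
```

View pics/c11.png

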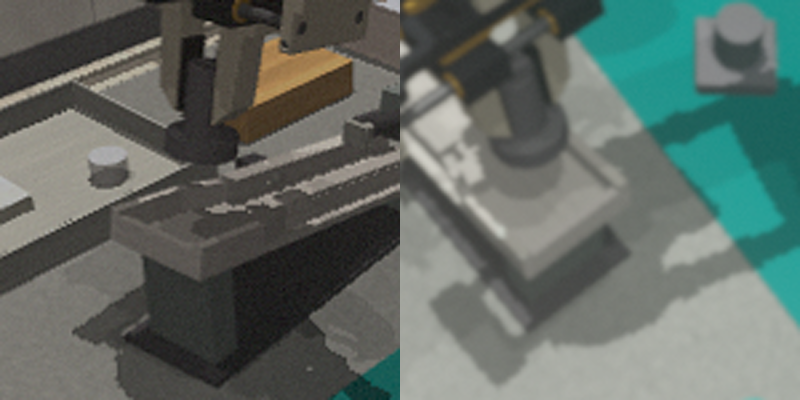

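Puck base is at side-crop (199,150), as predicted, over the bay. Lowering.

>>> play_rows(series=[-0.001,0.001,0.015,0,0,0,-0.001,0.001,0.03,0,0,0,-0.001,0.001,0.042,0,0,0,-0.001,0.001,0.05,0,0,0,-0.001,0.001,0.054,0,0,0,-0.001,0.001,0.056,0,0,0,-0.001,0.001,0.058,0,0,0,-0.001,0.001,0.058,0,0,0,-0.001,0.001,0.058,0,0,0])

```text
time_s: 11.37
tool_pos: [0.6361, 0.0815, 0.0774]
orientation: [3.141, -0.209, 1.679]
contact_force: [-0.5, -0.1, -1.2]
gripper_width: 0.28
```

```bash
python3 - <<'E'
from h import *
o=robot.observe(); print(o['tool_pos'],o['orientation'],o['time_s'],o['gripper_width']*92,o['contact_force'])
print('tcp in chute',chute().T@(o['tool_pos']-O))
a=save('side','s9.png');b=save('scene','sc9.png');
A=cv2.resize(a[130:230,200:300,::-1],(400,400),interpolation=cv2.INTER_CUBIC);B=cv2.resize(b[190:290,250:350,::-1],(400,400),interpolation=cv2.INTER_CUBIC)
cv2.imwrite('pics/c12.png',np.hstack([A,B]))
E
```

```text
[0.6361 0.0815 0.0774] [ 3.1406 -0.2091  1.6795] 11.3667 25.797330768520073 [-0.5317 -0.059  -1.2132]
tcp in chute [-0.1118  0.0013 -0.0081]
```

View pics/c12.png

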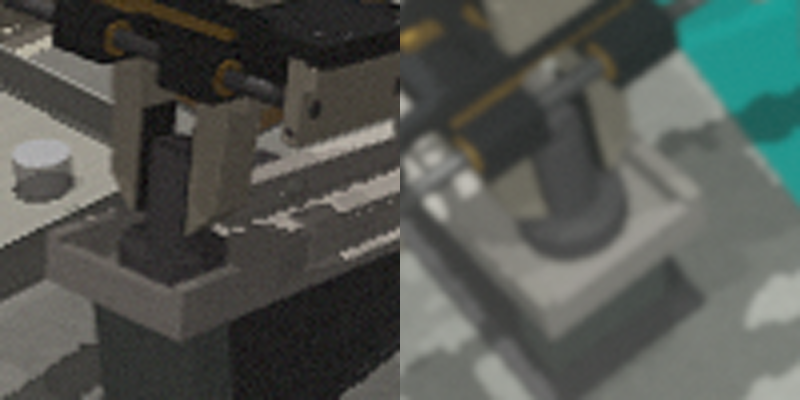

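Puck is inside the bay, about 2–3 mm off the floor. Lowering gently until it touches.

>>> play_rows(series=[0,0,0.001,0,0,0,0,0,0.002,0,0,0,0,0,0.0025,0,0,0,0,0,0.0025,0,0,0,0,0,0.0025,0,0,0])

```text
time_s: 11.88
tool_pos: [0.636, 0.0819, 0.075]
orientation: [3.141, -0.209, 1.679]
contact_force: [-0.5, -1.0, 4.3]
gripper_width: 0.283
```

```bash
python3 - <<'E'
from h import *
o=robot.observe(); print(o['contact_force'],o['moment'],'tcp in chute',chute().T@(o['tool_pos']-O),o['time_s'])
E
```

```text
[-0.5072 -1.005   4.2764] [-0.233   0.1578  0.0042] tcp in chute [-0.1117  0.0012 -0.0105] 11.8833
```

The contact force rose to about 4 N exactly where the floor should be. Releasing.

>>> play_rows(series=[0,0,0,0,0,0,0,0,0,0,0,0,0,0,0,0,0,0,0,0,0,0,0,0,0,0,0,0,0,0,0,0,0,0,0,0,0,0,0,0,0,0,0,0,0,0,0,0], jaw=0.35)

```text
time_s: 12.55
tool_pos: [0.6357, 0.0822, 0.0744]
orientation: [-3.142, -0.209, 1.679]
contact_force: [-0.2, -0.3, -0.3]
gripper_width: 0.651
```

```bash
python3 - <<'E'
from h import *
o=robot.observe(); print(o['contact_force'],'tcp in chute',chute().T@(o['tool_pos']-O),o['time_s'],o['gripper_width']*92)
a=save('side','s10.png');b=save('scene','sc10.png');
A=cv2.resize(a[130:230,200:300,::-1],(400,400),interpolation=cv2.INTER_CUBIC);B=cv2.resize(b[190:290,250:350,::-1],(400,400),interpolation=cv2.INTER_CUBIC)
cv2.imwrite('pics/c13.png',np.hstack([A,B]))
E
```

```text
[-0.1556 -0.259  -0.2977] tcp in chute [-0.1119  0.0009 -0.0112] 12.55 59.90867775794805
```

View pics/c13.png

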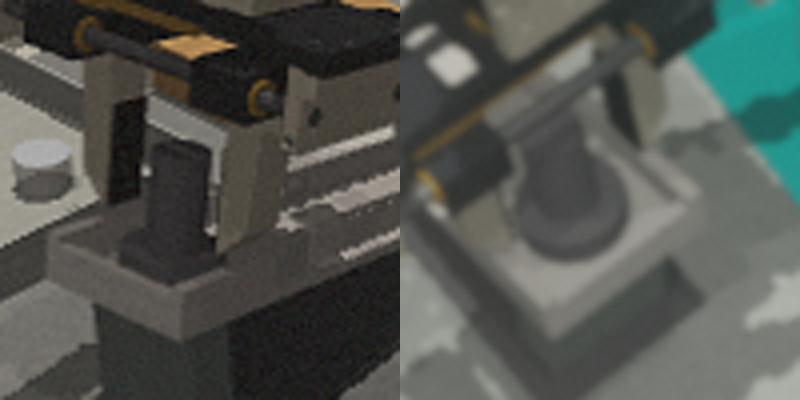

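The puck stands upright in the bay and is free, with jaws at 60 mm and force near zero. Next I slide the open fingers uphill past the stem and then close them behind it.

>>> play_rows(series=[0.01,-0.001,0,0,0,0,0.025,-0.001,0,0,0,0,0.038,-0.001,0,0,0,0,0.044,-0.001,0,0,0,0,0.044,-0.001,0,0,0,0,0.044,-0.001,0,0,0,0])

```text
time_s: 13.15
tool_pos: [0.6299, 0.1257, 0.0838]
orientation: [3.141, -0.209, 1.681]
contact_force: [0.0, -0.5, -0.2]
gripper_width: 0.648
```

>>> play_rows(series=[0,0,0,0,0,0,0,0,0,0,0,0,0,0,0,0,0,0,0,0,0,0,0,0,0,0,0,0,0,0,0,0,0,0,0,0,0,0,0,0,0,0,0,0,0,0,0,0,0,0,0,0,0,0,0,0,0,0,0,0], jaw=1)

```text
time_s: 13.98
tool_pos: [0.63, 0.1248, 0.0835]
orientation: [3.142, -0.209, 1.679]
contact_force: [-0.2, 0.0, 0.2]
gripper_width: 0.012
```

```bash
python3 - <<'E'
from h import *
o=robot.observe(); print(o['contact_force'],'tcp in chute',chute().T@(o['tool_pos']-O),o['time_s'],o['gripper_width']*92)
a=save('side','s11.png');b=save('scene','sc11.png');
A=cv2.resize(a[130:230,200:300,::-1],(400,400),interpolation=cv2.INTER_CUBIC);B=cv2.resize(b[190:290,250:350,::-1],(400,400),interpolation=cv2.INTER_CUBIC)
cv2.imwrite('pics/c14.png',np.hstack([A,B]))
for x in (-.1,-.025): mv((cp(x,0,-.012),tooltilt()))
E
```

```text
[-0.1902  0.0233  0.2119] tcp in chute [-0.1559  0.     -0.0112] 13.9833 1.1256282140544538
[-0.0559  0.0001  0.0009] [ 0.02  0.04 -0.07]
[-0.1309  0.0002  0.0009] [ 0.02  0.04 -0.07]
```

View pics/c14.png

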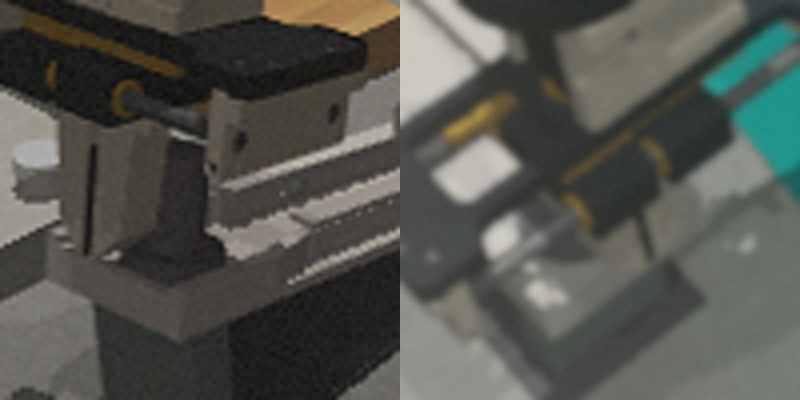

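Fingers are closed just uphill of the stem. I'll push gently down the funnel.

>>> play_rows(series=[-0.006,0,0,0,0,0,-0.012,0,0,0,0,0,-0.016,0,0,0,0,0,-0.019,0,0,0,0,0,-0.022,0,0,0,0,0,-0.025,0,0,0,0,0,-0.028,0,0,0,0,0,-0.031,0,0,0,0,0,-0.034,0,0,0,0,0,-0.037,0,0,0,0,0,-0.04,0,0,0,0,0,-0.043,0,0,0,0,0,-0.046,0,0,0,0,0,-0.049,0,0,0,0,0,-0.052,0,0,0,0,0,-0.055,0,0,0,0,0,-0.058,0,0,0,0,0,-0.061,0,0,0,0,0,-0.064,0,0,0,0,0,-0.067,0,0,0,0,0])

```text
time_s: 15.75
tool_pos: [0.6372, 0.0594, 0.0696]
orientation: [3.142, -0.209, 1.679]
contact_force: [-1.0, 1.0, -0.5]
gripper_width: 0.009
```

```bash
cat > chk.py <<'E'
from h import *
import sys
t=sys.argv[1]
o=robot.observe(); print('F chute',chute().T@o['contact_force'],'tcp in chute',chute().T@(o['tool_pos']-O),o['time_s'],o['gripper_width']*92)
a=save('side','s%s.png'%t);b=save('scene','sc%s.png'%t);
A=cv2.resize(a[120:220,240:340,::-1],(400,400),interpolation=cv2.INTER_CUBIC);B=cv2.resize(b[130:270,190:330,::-1],(400,400),interpolation=cv2.INTER_CUBIC)
cv2.imwrite('pics/k%s.png'%t,np.hstack([A,B]))
E
python3 chk.py 12
```

```text
F chute [-0.9365 -0.8764 -0.6733] tcp in chute [-0.0885 -0.0001 -0.0111] 15.75 0.7846761774554363
```

View pics/k12.png

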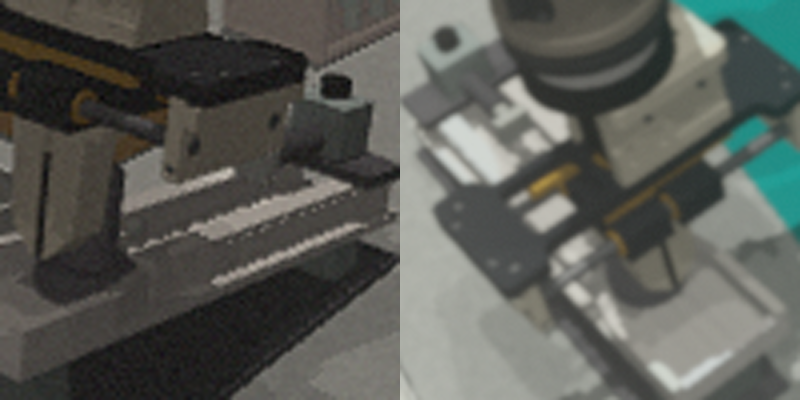

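The puck (foot at side-crop (90,265)) is moving into the funnel with the fingers behind it. Going on at about 1 N.

>>> play_rows(series=[-0.002,0,0,0,0,0,-0.005,0,0,0,0,0,-0.008,0,0,0,0,0,-0.011,0,0,0,0,0,-0.014,0,0,0,0,0,-0.017,0,0,0,0,0,-0.02,0,0,0,0,0,-0.023,0,0,0,0,0,-0.026,0,0,0,0,0,-0.029,0,0,0,0,0,-0.032,0,0,0,0,0,-0.034,0,0,0,0,0,-0.036,0,0,0,0,0,-0.038,0,0,0,0,0,-0.04,0,0,0,0,0,-0.042,0,0,0,0,0])

```text
time_s: 17.18
tool_pos: [0.6416, 0.0187, 0.0609]
orientation: [3.142, -0.209, 1.679]
contact_force: [-0.5, 1.0, 1.2]
gripper_width: 0.005
```

```bash
python3 chk.py 13
```

```text
F chute [-1.2483 -0.3774  0.9839] tcp in chute [-0.0467 -0.0001 -0.0111] 17.1833 0.434877160032562
```

View pics/k13.png

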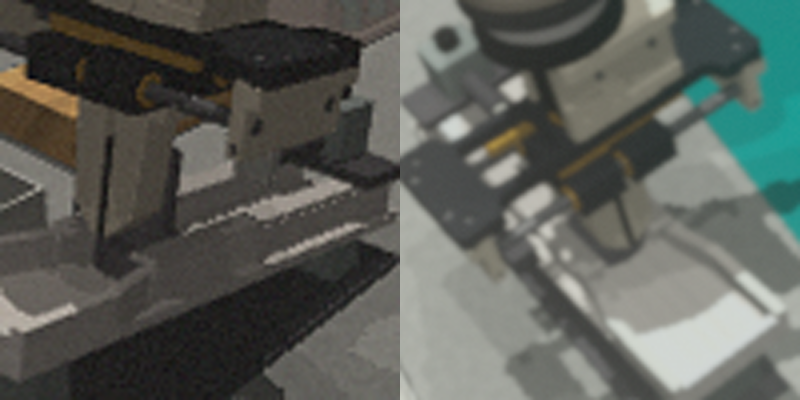

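The foot is entering under the lips. Pushing past the ball at 2 mm per row.

>>> play_rows(series=[-0.002,0,0,0,0,0,-0.004,0,0,0,0,0,-0.006,0,0,0,0,0,-0.008,0,0,0,0,0,-0.01,0,0,0,0,0,-0.012,0,0,0,0,0,-0.014,0,0,0,0,0,-0.016,0,0,0,0,0,-0.018,0,0,0,0,0,-0.02,0,0,0,0,0,-0.022,0,0,0,0,0,-0.024,0,0,0,0,0,-0.026,0,0,0,0,0,-0.028,0,0,0,0,0,-0.03,0,0,0,0,0,-0.032,0,0,0,0,0,-0.034,0,0,0,0,0,-0.036,0,0,0,0,0,-0.038,0,0,0,0,0,-0.04,0,0,0,0,0])

```text
time_s: 18.95
tool_pos: [0.6461, -0.0206, 0.0524]
orientation: [3.141, -0.209, 1.679]
contact_force: [0.2, 0.3, -0.4]
gripper_width: 0.001
```

```bash
python3 chk.py 14
```

```text
F chute [-0.1953  0.2277 -0.4261] tcp in chute [-0.0063 -0.     -0.0111] 18.95 0.12496476040446189
```

View pics/k14.png

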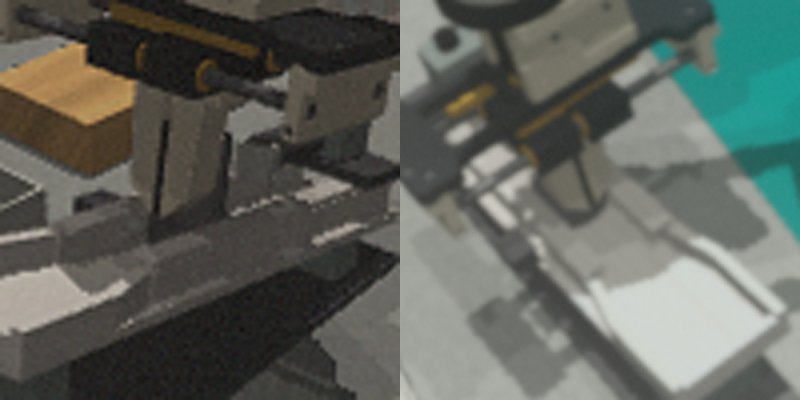

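Force is low again and the puck is moving with the fingers. Now 1 mm rows, short of the expected nose contact.

>>> play_rows(series=[-0.001,0,0,0,0,0,-0.002,0,0,0,0,0,-0.003,0,0,0,0,0,-0.004,0,0,0,0,0,-0.005,0,0,0,0,0,-0.006,0,0,0,0,0,-0.007,0,0,0,0,0,-0.008,0,0,0,0,0,-0.009,0,0,0,0,0,-0.01,0,0,0,0,0,-0.011,0,0,0,0,0,-0.012,0,0,0,0,0,-0.013,0,0,0,0,0,-0.014,0,0,0,0,0,-0.015,0,0,0,0,0,-0.016,0,0,0,0,0,-0.017,0,0,0,0,0,-0.018,0,0,0,0,0,-0.019,0,0,0,0,0])

```text
time_s: 20.63
tool_pos: [0.6478, -0.0386, 0.0486]
orientation: [3.142, -0.209, 1.679]
contact_force: [-0.4, 1.3, 0.8]
gripper_width: 0.006
```

```bash
python3 chk.py 15
```

```text
F chute [-1.4872 -0.2607  0.4941] tcp in chute [ 0.0122 -0.0002 -0.0111] 20.6333 0.5703680699126541
```

View pics/k15.png

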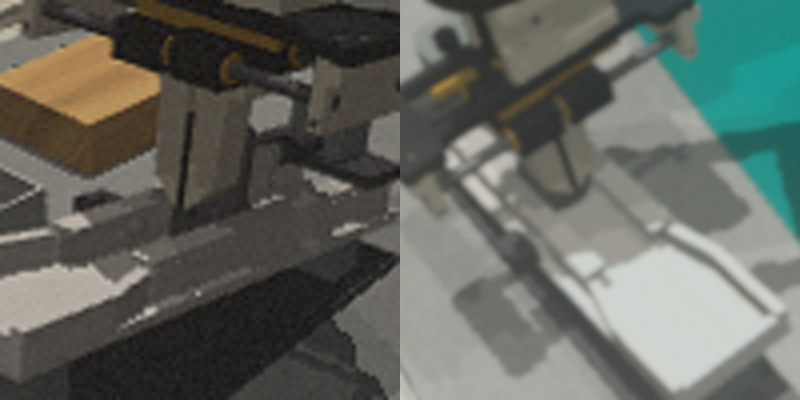

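Stem is about 10 mm short of the nose. I'll make smaller steps and check the force after each.

>>> play_rows(series=[-0.0008,0,0,0,0,0,-0.0016,0,0,0,0,0,-0.0024,0,0,0,0,0,-0.0032,0,0,0,0,0,-0.004,0,0,0,0,0,-0.0048,0,0,0,0,0,-0.0056,0,0,0,0,0,-0.0064,0,0,0,0,0,-0.0072,0,0,0,0,0,-0.008,0,0,0,0,0,-0.008,0,0,0,0,0])

```text
time_s: 21.65
tool_pos: [0.6487, -0.0465, 0.0469]
orientation: [3.142, -0.209, 1.679]
contact_force: [-0.3, -0.3, 0.0]
gripper_width: 0.006
```

```bash
python3 chk.py 16
```

```text
F chute [ 0.2155 -0.3617  0.0707] tcp in chute [ 0.0204 -0.0002 -0.0111] 21.65 0.5531113629114092
```

View pics/k16.png

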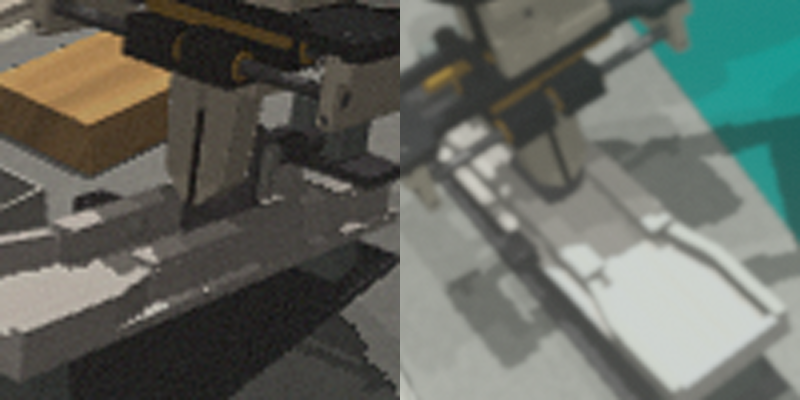

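>>> play_rows(series=[-0.0006,0,0,0,0,0,-0.0012,0,0,0,0,0,-0.0018,0,0,0,0,0,-0.0024,0,0,0,0,0,-0.003,0,0,0,0,0,-0.0036,0,0,0,0,0,-0.004,0,0,0,0,0,-0.004,0,0,0,0,0])

```text
time_s: 22.42
tool_pos: [0.6491, -0.0503, 0.0461]
orientation: [-3.142, -0.209, 1.679]
contact_force: [-0.2, 0.3, -0.7]
gripper_width: 0.002
```

```bash
cat > f.py <<'E'
from h import *
o=robot.observe(); print('F chute',chute().T@o['contact_force'],'tcp in chute',chute().T@(o['tool_pos']-O),o['time_s'])
E
python3 f.py
```

```text
F chute [-0.1415 -0.1216 -0.7836] tcp in chute [ 0.0243 -0.0002 -0.0111] 22.4167
```

>>> play_rows(series=[-0.0005,0,0,0,0,0,-0.001,0,0,0,0,0,-0.0015,0,0,0,0,0,-0.002,0,0,0,0,0,-0.002,0,0,0,0,0,-0.002,0,0,0,0,0])

```text
time_s: 22.92
tool_pos: [0.6493, -0.0517, 0.0458]
orientation: [-3.142, -0.21, 1.68]
contact_force: [0.1, 4.6, 1.7]
gripper_width: 0.007
```

```bash
python3 chk.py 17
```

```text
F chute [-4.8324  0.5568  0.7573] tcp in chute [ 0.0257 -0.0002 -0.0111] 22.9167 0.6419841110683279
```

View pics/k17.png

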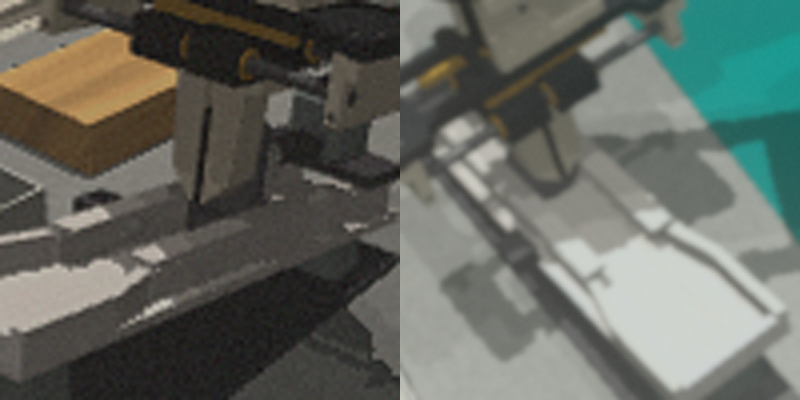

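Nose contact: 4.8 N at tcp x = 25.7 mm, near the predicted 27.5. Advancing another 0.8 mm and holding.

>>> play_rows(series=[-0.0003,0,0,0,0,0,-0.0006,0,0,0,0,0,-0.0008,0,0,0,0,0,-0.0008,0,0,0,0,0,-0.0008,0,0,0,0,0,-0.0008,0,0,0,0,0])

```text
time_s: 23.52
tool_pos: [0.6493, -0.0523, 0.0457]
orientation: [-3.142, -0.21, 1.679]
contact_force: [-0.5, 5.0, 2.6]
gripper_width: 0.007
```

```bash
python3 f.py
```

```text
F chute [-5.4034  0.0455  1.4835] tcp in chute [ 0.0263 -0.0002 -0.0111] 23.5167
```

>>> play_rows(series=[-0.0003,0,0,0,0,0,-0.0006,0,0,0,0,0,-0.0008,0,0,0,0,0,-0.0008,0,0,0,0,0,-0.0008,0,0,0,0,0,-0.0008,0,0,0,0,0])

```text
time_s: 24.02
tool_pos: [0.6494, -0.0527, 0.0456]
orientation: [-3.141, -0.211, 1.68]
contact_force: [-1.0, 7.1, 3.4]
gripper_width: 0.004
```

```bash
python3 f.py
```

```text
F chute [-7.7286 -0.2023  1.8223] tcp in chute [ 0.0267 -0.0002 -0.0111] 24.0167
```

>>> play_rows(series=[-0.0002,0,0,0,0,0,-0.0003,0,0,0,0,0,-0.0003,0,0,0,0,0,-0.0003,0,0,0,0,0])

```text
time_s: 24.35
tool_pos: [0.6494, -0.0528, 0.0456]
orientation: [-3.141, -0.211, 1.68]
contact_force: [-0.2, 7.0, 3.1]
gripper_width: 0.0
```

```bash
python3 f.py
```

```text
F chute [-7.5007  0.5378  1.5967] tcp in chute [ 0.0268 -0.0002 -0.011 ] 24.35
```

>>> play_rows(series=[0,0,0,0,0,0,0,0,0,0,0,0])

```text
time_s: 24.52
tool_pos: [0.6494, -0.0529, 0.0456]
orientation: [-3.141, -0.211, 1.68]
contact_force: [-1.6, 7.5, 3.1]
gripper_width: 0.006
```

```bash
python3 f.py
```

```text
F chute [-8.1015 -0.7429  1.4735] tcp in chute [ 0.0269 -0.0002 -0.011 ] 24.5167
```

About 8 N held steadily for 0.5 s, and 2 mm of spring travel at 3.5 N/mm agrees. Backing off slowly.

>>> play_rows(series=[0.0003,0,0,0,0,0,0.0006,0,0,0,0,0,0.0009,0,0,0,0,0,0.0012,0,0,0,0,0,0.0015,0,0,0,0,0,0.0018,0,0,0,0,0,0.0021,0,0,0,0,0,0.0024,0,0,0,0,0,0.0027,0,0,0,0,0,0.003,0,0,0,0,0,0.0033,0,0,0,0,0,0.0036,0,0,0,0,0,0.004,0,0,0,0,0,0.0045,0,0,0,0,0,0.005,0,0,0,0,0,0.006,0,0,0,0,0,0.007,0,0,0,0,0,0.009,0,0,0,0,0,0.011,0,0,0,0,0,0.013,0,0,0,0,0])

```text
time_s: 26.18
tool_pos: [0.6481, -0.0411, 0.0481]
orientation: [-3.142, -0.209, 1.679]
contact_force: [0.9, 0.3, -0.0]
gripper_width: 0.003
```

```bash
python3 chk.py 18
```

```text
F chute [-0.1583  0.9163 -0.0452] tcp in chute [ 0.0148 -0.0002 -0.0111] 26.1833 0.25050837253864733
```

View pics/k18.png

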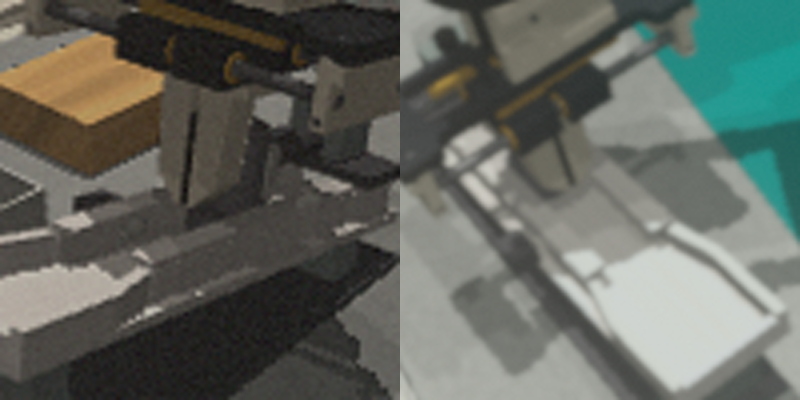

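Fingers are free. I'll withdraw uphill and up to look at the puck and nose.

>>> play_rows(series=[0.01,0,0,0,0,0,0.03,0,-0.005,0,0,0,0.06,0,-0.03,0,0,0,0.09,0,-0.06,0,0,0,0.11,0,-0.09,0,0,0,0.13,0,-0.11,0,0,0,0.13,0,-0.11,0,0,0,0.13,0,-0.11,0,0,0])

```text
time_s: 26.95
tool_pos: [0.6373, 0.0637, 0.1845]
orientation: [3.138, -0.208, 1.682]
contact_force: [0.3, 0.2, -1.2]
gripper_width: 0.005
```

```bash
python3 chk.py 19; python3 - <<'E'
from h import *
b=cv2.imread('pics/s19.png')[120:220,250:350]
cv2.imwrite('pics/c19.png',cv2.resize(b,None,fx=6,fy=6,interpolation=cv2.INTER_CUBIC))
E
```

```text
F chute [ 0.0436  0.323  -1.2273] tcp in chute [-0.1167  0.0005  0.1004] 26.95 0.49461995432912326
```

View pics/c19.png

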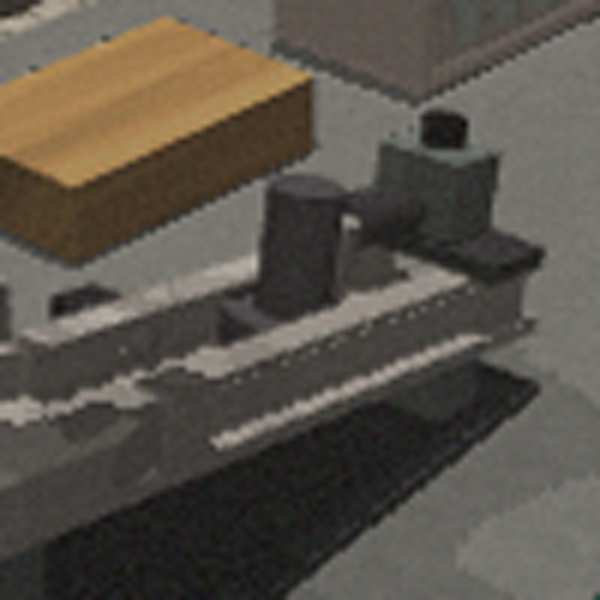

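View pics/k19.png

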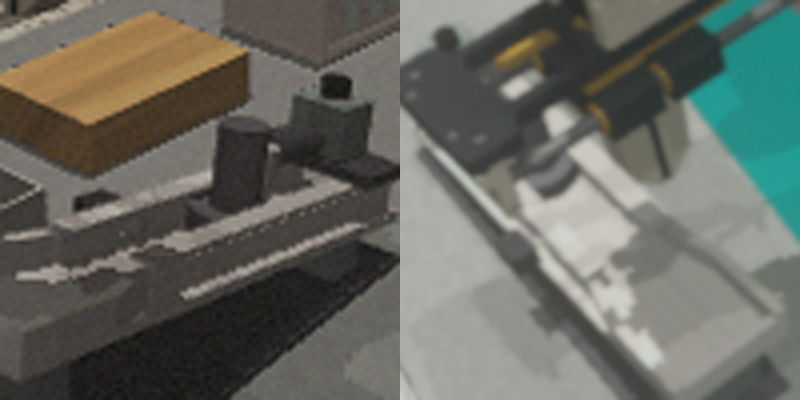

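The puck stands upright with its stem against the nose, and no gap shows at crop (345,215). I'll go back to the earlier wrist viewpoint to check from above.

```bash
python3 - <<'E'
from h import *
D=cam('side'); oo,v=ray(D,(250+305.5/6-.5,120+188.5/6-.5)); n=chute()[:,2]
s=((O+n*.058-oo)@n)/(v@n); print('stem top in chute (side)',chute().T@(oo+v*s-O))
mv(([.655,-.08,.26],down(1.68)))
E
```

```text
stem top in chute (side) [ 0.0484 -0.0001  0.058 ]
[-0.1242  0.0032 -0.1067] [ -0.11 -12.01  -0.05]
```

>>> play_rows(series=[-0.01,0,-0.03,0,-1,0,-0.03,0.001,-0.06,0,-3,0,-0.06,0.002,-0.085,0,-6,0,-0.09,0.003,-0.1,0,-9,0,-0.11,0.003,-0.107,0,-11,0,-0.124,0.003,-0.107,0,-12,0,-0.124,0.003,-0.107,0,-12,0,-0.124,0.003,-0.107,0,-12,0,-0.124,0.003,-0.107,0,-12,0,-0.124,0.003,-0.107,0,-12,0])

```text
time_s: 27.88
tool_pos: [0.6551, -0.079, 0.2607]
orientation: [-3.14, -0.001, 1.68]
contact_force: [0.2, -0.2, 0.2]
gripper_width: 0.006
```

```bash
python3 - <<'E'
from h import *
o=robot.observe(); im=save('wrist','w20.png'); c=cam('wrist',o); print(o['tool_pos'],o['time_s'])
cv2.imwrite('pics/w20c.png',cv2.resize(im[130:260,250:390,::-1],None,fx=4.5,fy=4.5,interpolation=cv2.INTER_CUBIC))
g=lambda p:(p-[250,130])*4.5
for x in (.048,.050): print(x,'stemtop',g(proj(c,cp(x,0,.058))),'face top',g(proj(c,cp(x+.013,0,.043))))
E
```

```text
[ 0.6551 -0.079   0.2607] 27.8833
0.048 stemtop [294.8686 246.4015] face top [295.4408 266.4397]
0.05 stemtop [294.9041 253.646 ] face top [295.4731 273.2611]
```

View pics/w20c.png

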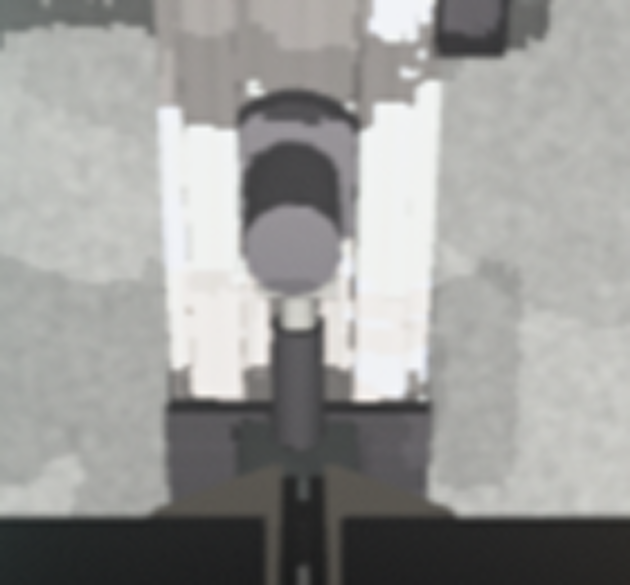

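Wrist view: stem top at crop (292,248), so puck x is about 48.5 mm. That is the contact position, and the stem overlaps the nose plate with no gap visible. Handing in.

```bash
python3 -c "
from cell import robot
print(robot.job_done())"
```

```text
the job is handed in; nothing more can be done
None
```

The puck is resting upright against the stop's nose, and I handed the job in at about 28 s. `job_done` gives no verdict, so these are my own checks.

**What I did**
- **Loading:** I gripped the puck by the stem and lowered it into the bay, tilted to match the slope. I let go once the contact force rose to about 4 N at the expected floor height.
- **Pushing:** I closed the fingers behind the stem and pushed it past the catch to the nose. I held about 7.5–8 N for around half a second; the highest reading was 8.1 N. I then backed off slowly.

**Last checks**
- **Puck position:** the side view puts the puck at x = 48.4 mm and the wrist view at about 48.5 mm. The nose face I had measured earlier predicted about 50 mm.
- **Contact with the nose:** no gap shows in either view. I could not measure the remaining contact force directly.
- **Bystanders:** I never went near the square-footed puck or the jar, but I did not measure them again at the end.

**What disagreed:** the fingertips turned out to end about 37 mm short of the reported TCP. Because of that, the first two grasps closed above the stem without moving the puck. I measured the offset from the wrist and side views and corrected for it.

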